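Hang the lidded canister on the double hook

TASK

The shelf is to be wiped, so hang up the stainless canister with the lid: while it still stands on the shelf, nudge its folded bail handle upright, then pick it up by the bail and hang the bail across both prongs of the double hook, so that the canister hangs there upright. Keep the canister upright on the way, and leave the blue open pail where it stands.

Things in the scene. Friction and masses are not known exactly. Their poses are not given: they have to be found in the camera images.
- canister_mid (a point): Loose stainless canister, flat closed clip-on lid, two black clips, 94 mm across, 92 mm tall, about 0.45 kg, standing on the yellow shelf. Point: on its axis, 46 mm above the underside. z up; y along the bail's pivot line, which crosses the axis 26 mm above this point; the folded bail leans to its -x side.
- bail_grip (a point): Middle of the wooden grip (a sleeve that rolls on the wire, 14 mm thick, 36 mm long, along y) on the canister's bail, at the middle of its straight top bar. Bar 6 mm thick, 106 mm long, between two straight legs; it lies 90 mm from the pivot line. Upright, the bar is 162 mm above the canister's underside, 70 mm above its lid. z points from pivot to bar.
- bail (a joint): Swing angle of the canister's bail in rad: 0 is upright (square to the lid), positive leans to the canister's -x side; folded is about 0.9 to 1.1; stops at +-1.15. A lightly stiff pivot (under 0.5 N at the bar moves it) lets it stay where it is left. Pushing on the rolling grip swings it best.
- hook_seat (a point): Fixed double hook: two bright 8 mm prongs along x at y = +-30 mm, open to -x, on a red upright plate 79 mm behind (+x; top 13 mm higher). Point: where the bar's centre rests, 217 mm above the shelf, midway between prongs. Level seat x = +-20 mm; tips at x = -37 mm reach 12 mm higher; undersides 11 mm lower. Load from -x, prongs passing between bar and lid. z up.
- pail_mid (a point): Bystander: an open blue pail without a lid, 92 mm across and 92 mm tall, with a like bail with a white grip, folded. This point is on its axis 46 mm above its underside. Not to be moved.
There are look-alikes about, which are no part of the job. There is more than one size of the part that bears canister_mid; the job needs the smallest. There is more than one size of the part that bears hook_seat; the job needs the larger.

How it is judged:
By the outcome, as a careful person would: the job done as asked, in the order asked, and still so for the second after the job is handed in, with the robot touching nothing.
It also fails if it takes over 61 s, if anything falls off the work surface, if the arm or the gripper's body presses on something with over 40 N, if the wrist force passes 120 N, or if a joint passes its speed limit or range.

ROBOT

A 7-joint arm with a two-finger parallel gripper is mounted at the origin on the work surface. World frame = base frame: x ahead of the robot, y to its left, z up, the work surface at z = 0. Lengths are in m, angles in rad, forces in N, time in s.
With the tool pointing down it reaches from about 0.425 to 0.925 m from the base axis. Payload 6.8 kg.
Tool frame: the origin (TCP) lies at the very end of the fingers, on their centre line; the grasp point (between the pads) lies 19 mm behind it; z points along the fingers, y is the line along which they close (so a half turn about z gives the same grasp; the last joint's range is limited). The gripper opens to 85 mm and grips with 20 to 120 N. Pads are 22 mm wide; open, the fingers measure 114 mm over their backs; the gripper's body (76 mm by 85 mm) begins 54 mm behind the grasp point. The pads swing forward as they close: fully open they stand 13 mm farther back than shut.
Start: joints at [1.191, 0.477, 0.022, 1.555, -0.011, 1.109, -0.083], TCP at [0.181, -0.65, 0.204] pointing down, gripper open.
Joint ranges: [-2.96, 2.96], [-0.34, 2.1], [-1.41, 1.46], [0.24, 2.44], [-1.37, 4.51], [0.17, 1.92], [-2.96, 2.96]. Speed limits (rad/s): [2.39, 2.39, 3.14, 3.14, 3.14, 3.14, 3.14].

INTERFACE

Orientations are given as a unit quaternion [x, y, z, w].
In Python, from cell import arm gives the robot as it stands. The module is installed in compiled form; this text tells all that it offers.
- The arm moves only by the tool send_rows, never from a script. Its argument "rows" is a list that holds one entry, the list of rows, each a list of 7 numbers: the shift along the tool's x, y, z in m, then the turn, a rotation vector about the tool's x, y, z in degrees, then the opening, from 0 (shut) to 1 (fully open). In form: [[[dx, dy, dz, wx, wy, wz, jaw], ...]]. A call has 1 to 10 rows; each row is the pose to reach, as a shift and turn from the pose commanded when the call began, along the tool's axes at that moment; what a row does not reach only later rows make up. A row lasts 1/12 s, in which the tool goes at most 41.7 mm and 7.16 degrees, less where a joint would pass 70% of its speed; a pose out of reach is approached as far as the arm can. A call with a gripper value outside its range is refused whole. The fingers move at their own pace and stop on an object; "squeeze" is the grip in N (left out, the last holds). Time passes only in rows, so rows that repeat a pose let the fingers close. It gives the time, the measured TCP pose, the force, the opening and the grip force at its end, in the units of the state.
- arm.read_state(): the state, without advancing time (a new reading comes with each control period).
- arm.snapshot(name): name is "scene" or "top" or "wrist"; returns a dict with "image" (420x560x3 uint8, red, green, blue), "mtx" (3x3 intrinsics, pixels), "extrinsics" (4x4, takes a point from camera to world coordinates). Camera axes: x right, y up, looking along -z (the intrinsics and any distortion apply to the point x, -y, -z); pixel columns grow to the right and rows downward; lengths in m; the calibration is good to about 2 mm. A picture is of the moment at which its call begins. There is no depth.
- arm.sign_off(): hands the job in; it is judged then, once.
The state is a dict: "time_s": time; "joints": joint angles; "qd": joint speeds; "effort": joint torques, N m; "position": TCP position; "ee_rot": TCP orientation; "wrist_force": force on the tool from outside, world axes, zero at the start; "ft_torque": the same for the moment, N m; "opening": opening from 0.0 (shut) to 1.0 (fully open); "grip_force": force on a finger pad.
Only numpy, scipy, OpenCV 4.12 (cv2) and the standard library are available. Lean on these libraries where they do the work, as an engineer would, in place of code of your own. Each camera call takes 0.05 s, during which the arm holds its last target. There are 200 camera calls.

## Working session

There is one attempt and no reset: what is moved stays moved. The work goes in short steps, Python scripts to look and compute and a tool call to move; the robot and the scene stay as the last step left them, time stands still between calls to the robot, and variables do not carry over. Pictures are saved under pics/ and viewed, at most 10 in all, crops included, and the job is handed in when it is done.

Besides the shell and the picture viewer there is one more tool, called after "Emit:" in YAML: its name, and indented under it one key for each argument. send_rows: Moves the arm, as the interface text tells. Its arguments: {"type":"object","properties":{"rows":{"type":"array","items":{"type":"array","items":{"type":"array","items":{"type":"number"}}}},"squeeze":{"type":"number"}},"required":["rows"]}

```bash
mkdir -p pics; cat > h.py <<'E'
from cell import arm
import numpy as np, cv2, pickle
from scipy.spatial.transform import Rotation as R
from scipy.optimize import least_squares
def snap(n,f):
    d=arm.snapshot(n); pickle.dump(d,open(f'pics/{f}.pkl','wb'))
    cv2.imwrite(f'pics/{f}.png',d['image'][:,:,::-1]); return d
def load(f): return pickle.load(open(f'pics/{f}.pkl','rb'))
def ray(d,u,v):
    k=np.linalg.inv(d['mtx'])@[u,v,1]; E=np.array(d['extrinsics'])
    r=E[:3,:3]@[k[0],-k[1],-k[2]]; return E[:3,3],r/np.linalg.norm(r)
def onz(d,u,v,z):
    o,r=ray(d,u,v); return o+r*(z-o[2])/r[2]
def tri(*obs):
    A=0;b=0
    for d,u,v in obs:
        o,r=ray(d,u,v);P=np.eye(3)-np.outer(r,r);A=A+P;b=b+P@o
    x=np.linalg.solve(A,b); return x
def proj(d,p):
    E=np.linalg.inv(d['extrinsics']); c=E[:3,:3]@np.asarray(p)+E[:3,3]
    q=d['mtx']@[c[0],-c[1],-c[2]]; return q[:2]/q[2]
def tool(p,s=None):  # world point -> tool coords
    s=s or arm.read_state(); return R.from_quat(s['ee_rot']).inv().apply(np.asarray(p)-s['position'])
E
python3 - <<'E'
from h import *
a=snap('scene','s0');b=snap('top','t0')
print(a['mtx'],a['extrinsics'],b['extrinsics']);print([k for k in a]);print(arm.read_state())
im=np.vstack([a['image'],b['image']])
E
```

```text
[[457.29825677   0.         279.76097043]
 [  0.         457.29825677 209.37274916]
 [  0.           0.           1.        ]] [[ 0.58301889 -0.63661076  0.50479275  1.16948696]
 [ 0.81229431  0.44424396 -0.3779223  -0.30832724]
 [ 0.01633827  0.63037612  0.77611791  0.95636888]
 [ 0.          0.          0.          1.        ]] [[ 0.00203619  0.98694431 -0.16104901  0.44695086]
 [-0.99994417  0.00367945  0.00990594  0.08002873]
 [ 0.01036918  0.16101985  0.9868967   1.41367541]
 [ 0.          0.          0.          1.        ]]
['image', 'mtx', 'extrinsics']
{'time_s': 0.1, 'joints': array([ 1.19089154,  0.47774947,  0.02236746,  1.55629881, -0.0114776 ,
        1.10929592, -0.08309342]), 'qd': array([ 0.00028867, -0.00129849,  0.00089529, -0.00323914,  0.00157416,
       -0.00135705, -0.00102502]), 'effort': array([ 4.71894295e-03, -5.97764003e+01,  1.61399793e+00, -2.81953561e+01,
        1.28327811e-02,  5.07337827e-03, -1.45438797e-06]), 'position': array([ 0.18103646, -0.64969861,  0.20282468]), 'ee_rot': array([ 9.90778124e-01,  1.35491880e-01, -1.83604025e-04, -7.90496673e-04]), 'wrist_force': array([-0.91292674, -0.35773625, -0.40164366]), 'ft_torque': array([-0.0483661 ,  0.02255153, -0.00484776]), 'grip_force': 0.0, 'opening': 0.9992161980948808}
```

View pics/s0.png

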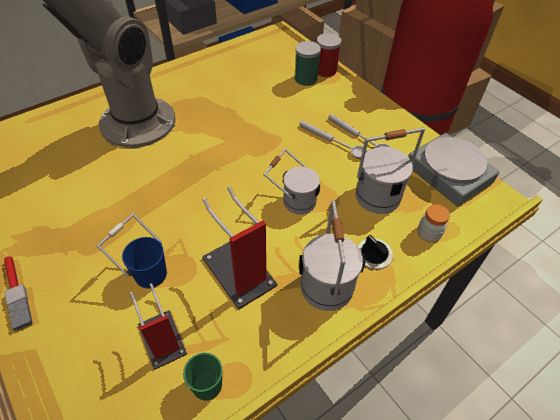

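View pics/t0.png

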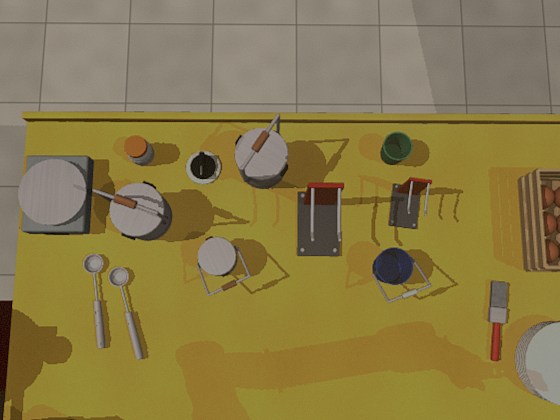

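Candidates in the top view are canisters at (217,257) small, (262,155) large and (140,210) large, the blue pail at (393,266), the larger hook at (320,220) and the smaller hook at (410,205). I choose the canister at (217,257) and the hook at (320,220), and check both in close crops.

```bash
python3 - <<'E'
from h import *
a=load('s0');b=load('t0')
c1=cv2.resize(b['image'][170:310,180:360],None,fx=4.4,fy=4.2,interpolation=cv2.INTER_CUBIC)
cv2.imwrite('pics/ct.png',c1[:,:,::-1])
c2=cv2.resize(a['image'][140:310,195:345],None,fx=4,fy=3.5,interpolation=cv2.INTER_CUBIC)
cv2.imwrite('pics/cs.png',c2[:,:,::-1])
print(c1.shape,c2.shape)
E
```

```text
(588, 792, 3) (595, 600, 3)
```

View pics/ct.png

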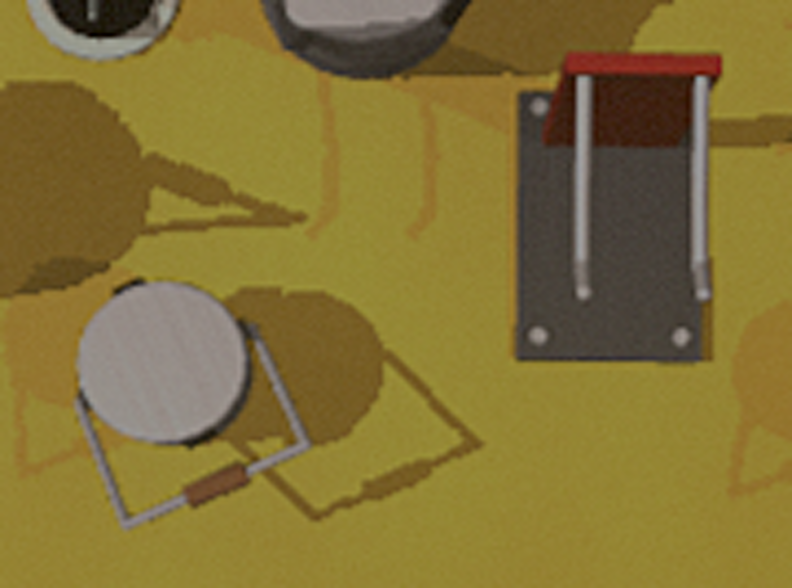

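View pics/cs.png

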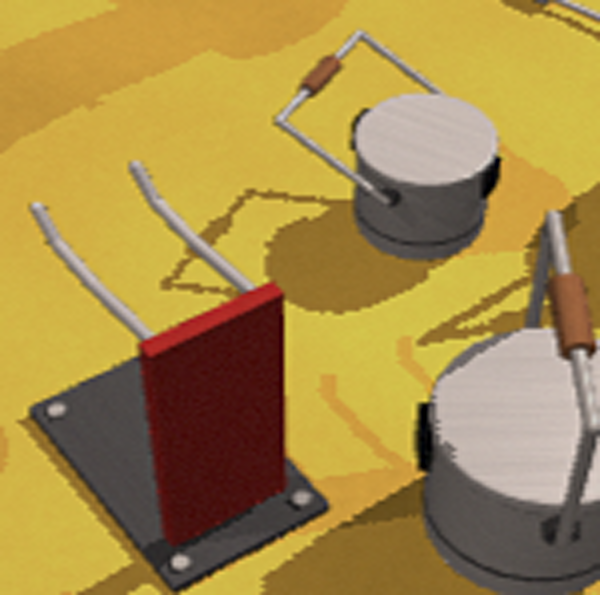

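```bash
cat > m.py <<'E'
from h import *
a=load('s0');b=load('t0')
T=lambda u,v:(b,(u+.5)/4.4-.5+180,(v+.5)/4.2-.5+170)
S=lambda u,v:(a,(u+.5)/4-.5+195,(v+.5)/3.5-.5+140)
P={'lid':((162,361),(427,140)),'barL':((127,523),(361,35)),'barR':((307,445),(279,121)),'grip':((217,484),(321,76)),
'tipL':((584,293),(135,167)),'tipR':((704,293),(38,208)),'plL':((565,54),(277,286)),'plR':((721,54),(146,345)),'boltA':((539,336),(None)),
'kneeL':((582,264),(158,204)),'kneeR':((700,264),(62,244))}
for k,(t,s) in P.items():
    if s is None: continue
    x=tri(T(*t),S(*s)); print(k,x.round(4),(proj(b,x)-T(*t)[1:]).round(1),(proj(a,x)-S(*s)[1:]).round(1))
for t in [(539,336),(681,336),(539,106)]: print('bolt',onz(*T(*t),.008).round(4))
for s in [(57,409),(301,498),(180,562)]: print('bolt',onz(*S(*s),.008).round(4))
print('lid z.092',onz(*T(162,361),.092),onz(*S(427,140),.092))
E
python3 m.py
```

```text
lid [0.5564 0.2199 0.0874] [0.5 0.3] [ 0.6 -0.1]
barL [0.4631 0.2341 0.113 ] [0.5 0.3] [ 0.5 -0.1]
barR [0.507  0.1379 0.1142] [0.5 0.3] [ 0.5 -0.1]
grip [0.485  0.186  0.1145] [0.5 0.3] [ 0.5 -0.1]
tipL [ 0.5814 -0.0051  0.2238] [0.7 0.3] [ 0.8 -0.1]
tipR [ 0.5816 -0.0647  0.2254] [0.5 0.3] [ 0.6 -0. ]
plL [0.7069 0.003  0.2323] [1.2 0.7] [ 1.5 -0.2]
plR [ 0.7068 -0.0746  0.2366] [0.8 0.4] [ 1.1 -0.1]
kneeL [ 0.5995 -0.0045  0.2058] [0.2 0.1] [ 0.3 -0. ]
kneeR [ 0.5995 -0.064   0.2086] [0.1 0. ] [ 0.1 -0. ]
bolt [0.5799 0.008  0.008 ]
bolt [ 0.5802 -0.0758  0.008 ]
bolt [0.7246 0.0073 0.008 ]
bolt [ 0.5742 -0.0765  0.008 ]
bolt [0.7189 0.0053 0.008 ]
bolt [ 0.7183 -0.0789  0.008 ]
lid z.092 [0.55687201 0.22064556 0.092     ] [0.55905043 0.21568265 0.092     ]
```

Emit:
send_rows:
  rows:
    - [[0, 0, -0.04, 0, 0, 0, 0.5], [0.05, -0.02, -0.08, 0, 0, -5, 0.5], [0.5, -0.17, -0.2, 0, 0, -50, 0.5], [0.5, -0.17, -0.2, 0, 0, -50, 0.5], [0.5, -0.17, -0.2, 0, 0, -50, 0.5], [0.5, -0.17, -0.2, 0, 0, -50, 0.5], [0.5, -0.17, -0.2, 0, 0, -50, 0.5], [0.5, -0.17, -0.2, 0, 0, -50, 0.5], [0.5, -0.17, -0.2, 0, 0, -50, 0.5], [0.5, -0.17, -0.2, 0, 0, -50, 0.5]]
  squeeze: 25

```text
time_s: 0.93
position: [0.4749, -0.4481, 0.3566]
ee_rot: [0.84, 0.542, -0.0, -0.0]
wrist_force: [1.1, -0.1, -0.2]
opening: 0.501
grip_force: 0.0
```

```bash
cat > go.py <<'E'
import sys; from h import *
s=arm.read_state(); r=R.from_quat(s['ee_rot'])
p=[float(v) for v in sys.argv[1:4]]; yaw=np.radians(float(sys.argv[4]))
ty=np.array([np.cos(yaw),np.sin(yaw),0]); z=np.array([0,0,-1.]); g=R.from_matrix(np.c_[np.cross(ty,z),ty,z])
print('t',s['time_s'],'pos',s['position'].round(4),'q',s['joints'].round(2),'open',round(s['opening'],2))
print('shift',r.inv().apply(np.array(p)-s['position']).round(4),'turn',np.degrees((r.inv()*g).as_rotvec()).round(2))
E
python3 go.py 0.485 0.186 0.25 24.6
```

```text
t 0.9333 pos [ 0.4749 -0.4481  0.3566] q [ 0.84  0.36 -0.25  1.39  0.09  1.4   0.16] open 0.5
shift [ 0.582  -0.2519  0.1068] turn [-3.000e-02 -2.000e-02 -4.892e+01]
```

Emit:
send_rows:
  rows:
    - [[0.58, -0.25, -0.02, 0, 0, -49, 0.5], [0.58, -0.25, -0.02, 0, 0, -49, 0.5], [0.58, -0.25, -0.02, 0, 0, -49, 0.5], [0.58, -0.25, -0.02, 0, 0, -49, 0.5], [0.58, -0.25, -0.02, 0, 0, -49, 0.5], [0.58, -0.25, -0.02, 0, 0, -49, 0.5], [0.58, -0.25, -0.02, 0, 0, -49, 0.5], [0.58, -0.25, -0.02, 0, 0, -49, 0.5], [0.58, -0.25, -0.02, 0, 0, -49, 0.5], [0.58, -0.25, -0.02, 0, 0, -49, 0.5]]

```text
time_s: 1.77
position: [0.4813, -0.0312, 0.3695]
ee_rot: [0.541, 0.841, -0.0, 0.0]
wrist_force: [1.5, -0.7, 0.2]
opening: 0.503
grip_force: 0.0
```

```bash
python3 go.py 0.485 0.186 0.25 24.6
```

```text
t 1.7667 pos [ 0.4813 -0.0312  0.3695] q [ 0.54  0.08 -0.63  1.73  0.05  1.35  0.32] open 0.5
shift [0.1961 0.0937 0.1194] turn [-0.03  0.02 -0.04]
```

Emit:
send_rows:
  rows:
    - [[0.196, 0.094, 0.05, 0, 0, 0, 0.5], [0.196, 0.094, 0.05, 0, 0, 0, 0.5], [0.196, 0.094, 0.1, 0, 0, 0, 0.5], [0.196, 0.094, 0.12, 0, 0, 0, 0.5], [0.196, 0.094, 0.12, 0, 0, 0, 0.5], [0.196, 0.094, 0.12, 0, 0, 0, 0.5], [0.196, 0.094, 0.12, 0, 0, 0, 0.5], [0.196, 0.094, 0.12, 0, 0, 0, 0.5], [0.196, 0.094, 0.12, 0, 0, 0, 0.5]]

```text
time_s: 2.52
position: [0.486, 0.1838, 0.2494]
ee_rot: [0.54, 0.841, -0.0, -0.0]
wrist_force: [1.0, -0.1, 1.0]
opening: 0.5
grip_force: 0.0
```

```bash
python3 go.py 0.485 0.186 0.105 24.6; python3 -c "
from h import *
snap('wrist','w1')"
```

```text
t 2.5167 pos [0.486  0.1838 0.2494] q [ 0.19  0.27 -0.79  1.83  0.21  1.13 -0.24] open 0.5
shift [2.400e-03 1.000e-04 1.444e-01] turn [-0.05  0.01 -0.02]
```

View pics/w1.png

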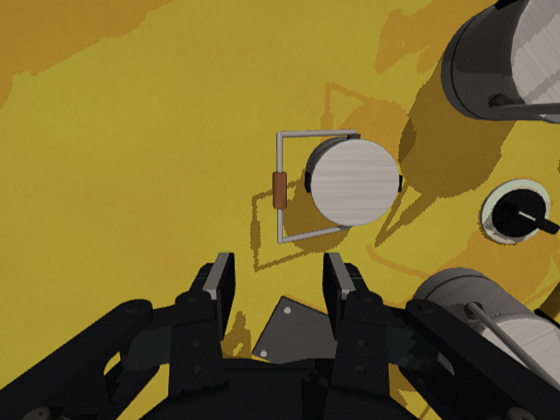

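The wrist view shows the folded grip at (279,190), lying midway between the fingers (219 and 340). The bar ends are at (279,133) and (281,241), and the lid centre is at (354,182).

```bash
python3 -c "
from h import *
d=load('w1')
for n,u,v,z in [('grip',279,190,.115),('barA',279,133,.115),('barB',281,241,.115),('lid',354,182,.092)]:
  p=onz(d,u,v,z); print(n,p.round(4),tool(p).round(4))
"
```

```text
grip [0.4852 0.1864 0.115 ] [0.0036 0.     0.135 ]
barA [0.4627 0.2356 0.115 ] [ 0.0577 -0.      0.135 ]
barB [0.5093 0.1387 0.115 ] [-0.0498  0.0021  0.1351]
lid [0.5549 0.2219 0.092 ] [0.007  0.0782 0.1581]
```

Emit:
send_rows:
  rows:
    - [[0.004, 0, 0.04, 0, 0, -0.7, 0.45], [0.004, 0, 0.08, 0, 0, -0.7, 0.45], [0.004, 0, 0.11, 0, 0, -0.7, 0.45], [0.004, 0, 0.13, 0, 0, -0.7, 0.45], [0.004, 0, 0.145, 0, 0, -0.7, 0.45], [0.004, 0, 0.149, 0, 0, -0.7, 0.45], [0.004, 0, 0.149, 0, 0, -0.7, 0.45]]

```text
time_s: 3.15
position: [0.4848, 0.1863, 0.1005]
ee_rot: [0.536, 0.844, -0.0, 0.0]
wrist_force: [-0.1, 0.4, 0.2]
opening: 0.451
grip_force: 0.0
```

Emit:
send_rows:
  rows:
    - [[0, 0.006, 0, 0, 0, 0, 0.45], [0, 0.012, 0, 0, 0, 0, 0.45], [0, 0.019, -0.009, 0, 0, 0, 0.45], [0, 0.026, -0.018, 0, 0, 0, 0.45], [0, 0.037, -0.027, 0, 0, 0, 0.45], [0, 0.047, -0.034, 0, 0, 0, 0.45], [0, 0.058, -0.038, 0, 0, 0, 0.45], [0, 0.068, -0.041, 0, 0, 0, 0.45], [0, 0.08, -0.042, 0, 0, 0, 0.45], [0, 0.088, -0.043, 0, 0, 0, 0.45]]

```text
time_s: 3.98
position: [0.566, 0.2266, 0.1455]
ee_rot: [0.535, 0.845, 0.001, 0.001]
wrist_force: [0.3, 0.9, 0.7]
opening: 0.448
grip_force: 0.0
```

```bash
python3 go.py 0.556 0.2205 0.143 25; python3 -c "
from h import *
w=snap('wrist','w2')['image'];s=snap('scene','s2')['image'][120:260,200:387];t=snap('top','t2')['image'][180:320,140:327]
f=lambda a:cv2.resize(a,(400,300),interpolation=cv2.INTER_CUBIC)
cv2.imwrite('pics/c2.png',np.vstack([np.hstack([f(s),f(t)]),np.hstack([f(w),f(w)*0])])[:,:,::-1])"
```

```text
t 3.9833 pos [0.566  0.2266 0.1455] q [ 0.04  0.52 -0.7   1.74  0.39  1.02 -0.37] open 0.45
shift [-0.0012 -0.0117  0.0025] turn [ 0.17 -0.01  0.26]
```

View pics/c2.png

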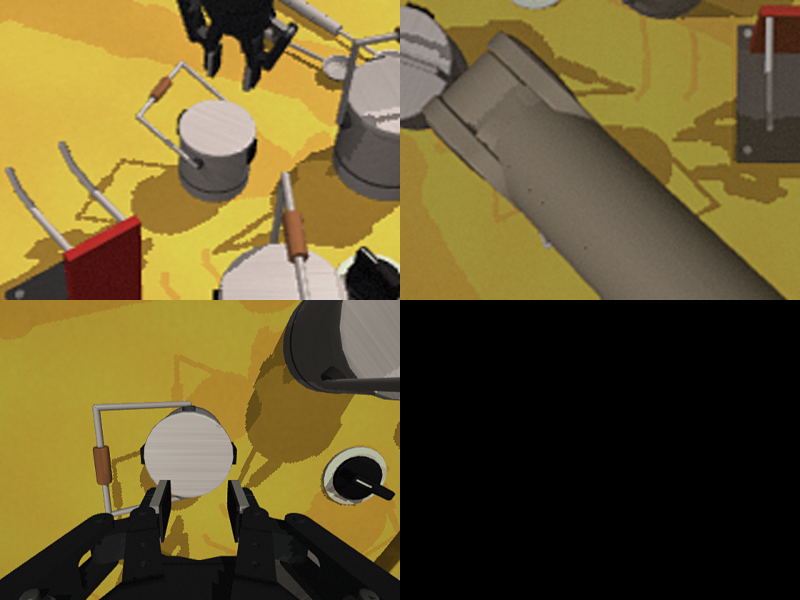

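```bash
python3 -c "
from h import *
s=load('s2');w=load('w2');p=[.566,.2266,.1455]
print(proj(s,p),proj(w,p)); print(w['extrinsics'].round(3)); 
print((s['extrinsics']-load('s0')['extrinsics']).max())
f=lambda a,k:cv2.resize(a,None,fx=k,fy=k,interpolation=cv2.INTER_CUBIC)
cv2.imwrite('pics/c3.png',f(s['image'][90:240,220:400],4.4)[:,:,::-1])
"
```

```text
[307.70532677 164.82651518] [278.36877921 245.99595073]
[[ 0.905 -0.408 -0.122  0.535]
 [ 0.426  0.869  0.253  0.291]
 [ 0.003 -0.28   0.96   0.315]
 [ 0.     0.     0.     1.   ]]
0.0
```

View pics/c3.png

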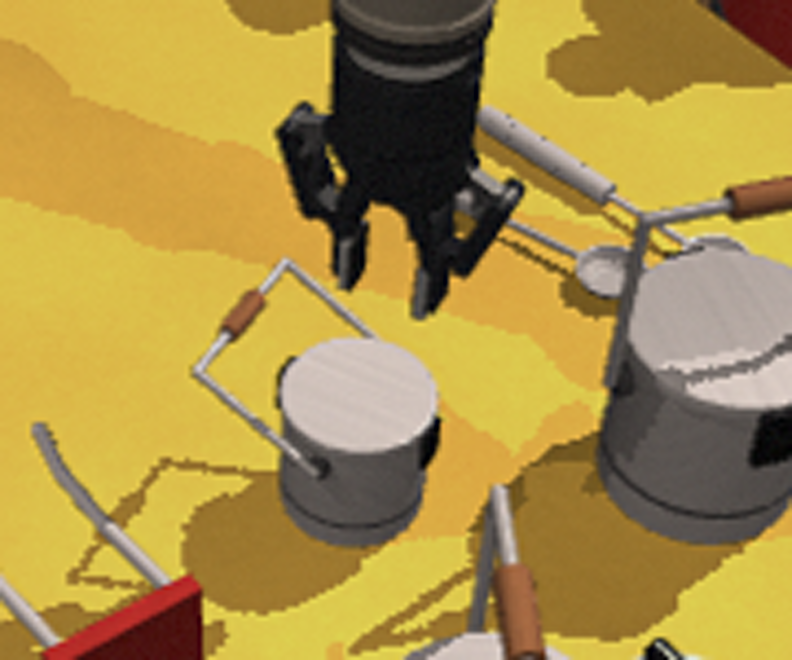

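```bash
python3 -c "
from h import *
s=load('s2');w=load('w2')
for (u,v),(a,b) in [((345,287),(165,520)),((425,314),(237,520)),((385,300),(201,520)),((385,300),(201,490))]:
  # scene tip; wrist guess
  o=(s,u/4.4+220,v/4.4+90)
  print([onz(*o,z).round(4) for z in (.145,.155,.165,.175)])
p=np.array([.566,.2266,.1455])
for h in (0,.007,.013,.02): print(h,proj(s,p+[0,0,h]),proj(w,p+[0,0,h]))
x,y=[200,330]; 
cv2.imwrite('pics/c4.png',cv2.resize(w['image'][200:340,190:370],None,fx=4.4,fy=4.2,interpolation=cv2.INTER_CUBIC)[:,:,::-1])
"
```

```text
[array([0.5253, 0.2285, 0.145 ]), array([0.5333, 0.2218, 0.155 ]), array([0.5412, 0.2152, 0.165 ]), array([0.5491, 0.2086, 0.175 ])]
[array([0.5687, 0.2527, 0.145 ]), array([0.5761, 0.2458, 0.155 ]), array([0.5835, 0.2389, 0.165 ]), array([0.591, 0.232, 0.175])]
[array([0.5468, 0.2409, 0.145 ]), array([0.5545, 0.2341, 0.155 ]), array([0.5622, 0.2274, 0.165 ]), array([0.5699, 0.2206, 0.175 ])]
[array([0.5468, 0.2409, 0.145 ]), array([0.5545, 0.2341, 0.155 ]), array([0.5622, 0.2274, 0.165 ]), array([0.5699, 0.2206, 0.175 ])]
0 [307.70532677 164.82651518] [278.36877921 245.99595073]
0.007 [307.88585047 162.82782979] [278.39685428 250.91819202]
0.013 [308.04197153 161.09932062] [278.42268357 255.44669409]
0.02 [308.2257527  159.06456987] [278.45511875 261.1333672 ]
```

View pics/c4.png

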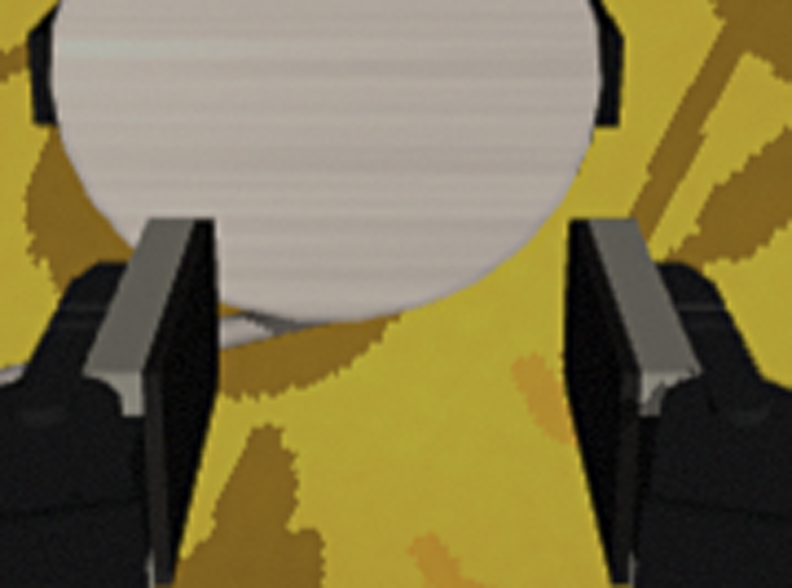

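```bash
python3 -c "
from h import *
s=load('s2');w=load('w2')
for v in (265,270): 
  p=tri((s,307.5,158.6),(w,279.1,v)); print(p.round(4),proj(s,p),proj(w,p),tool(p).round(4))
# inner corners of both fingers front edge: depth from width 0.038
for c in [(215,218),(150,218),(150,375),(90,375),(570,218),(638,375)]:
  u,v=c[0]/4.4+190,c[1]/4.2+200
  print(c,[tool(onz(w,u,v,z)).round(4) for z in (.145,.155,.165,.175)])
"
```

```text
[0.5661 0.2251 0.1677] [307.84272395 158.69329187] [277.47092207 265.52774309] [-0.0015  0.0011 -0.0234]
[0.5672 0.2237 0.1695] [307.69372014 158.65375922] [278.17237487 270.29960973] [-0.0032  0.0015 -0.0252]
(215, 218) [array([-0.0039, -0.0212, -0.0007]), array([ 0.0005, -0.0199, -0.0107]), array([ 0.0049, -0.0186, -0.0207]), array([ 0.0093, -0.0172, -0.0307])]
(150, 218) [array([-0.0039, -0.0298, -0.0007]), array([ 0.0005, -0.0279, -0.0107]), array([ 0.0049, -0.0261, -0.0207]), array([ 0.0093, -0.0243, -0.0307])]
(150, 375) [array([-0.0282, -0.031 , -0.0008]), array([-0.0223, -0.0291, -0.0108]), array([-0.0165, -0.0271, -0.0207]), array([-0.0107, -0.0252, -0.0307])]
(90, 375) [array([-0.0281, -0.0391, -0.0008]), array([-0.0223, -0.0367, -0.0108]), array([-0.0165, -0.0343, -0.0208]), array([-0.0107, -0.032 , -0.0307])]
(570, 218) [array([-0.004 ,  0.0254, -0.0007]), array([ 0.0004,  0.024 , -0.0107]), array([ 0.0048,  0.0226, -0.0207]), array([ 0.0092,  0.0212, -0.0307])]
(638, 375) [array([-0.0284,  0.0355, -0.0007]), array([-0.0225,  0.0335, -0.0107]), array([-0.0167,  0.0315, -0.0207]), array([-0.0108,  0.0295, -0.0307])]
```

The bail has not moved: the grip is still at (242,314) in the crop. Both cameras put the fingertips about 25 mm behind the reported TCP at this opening, so they passed over the bar. I'll go back and repeat the nudge about 24 mm lower.

Emit:
send_rows:
  rows:
    - [[0, 0, -0.03, 0, 0, 0, 0.45], [0, -0.04, -0.03, 0, 0, 0, 0.45], [0, -0.07, -0.02, 0, 0, 0, 0.45], [0, -0.093, -0.01, 0, 0, 0, 0.45], [0, -0.093, 0.01, 0, 0, 0, 0.45], [0, -0.093, 0.03, 0, 0, 0, 0.45], [0, -0.093, 0.05, 0, 0, 0, 0.45], [0, -0.093, 0.06, 0, 0, 0, 0.45], [0, -0.093, 0.067, 0, 0, 0, 0.45], [0, -0.093, 0.067, 0, 0, 0, 0.45]]

```text
time_s: 4.97
position: [0.479, 0.1855, 0.0757]
ee_rot: [0.535, 0.845, -0.001, -0.001]
wrist_force: [-0.0, -0.4, 0.3]
opening: 0.451
grip_force: 0.0
```

```bash
python3 go.py 0.4852 0.1864 0.076 25; python3 -c "
from h import *
w=snap('wrist','w3')['image'];s=snap('scene','s3')['image']
f=lambda a:cv2.resize(a,(400,400),interpolation=cv2.INTER_CUBIC)
cv2.imwrite('pics/c5.png',np.hstack([f(s[120:240,220:340]),f(w[150:310,200:360])])[:,:,::-1])"
```

```text
t 4.9667 pos [0.479  0.1855 0.0757] q [ 0.07  0.48 -0.7   2.01  0.42  0.8  -0.43] open 0.45
shift [-0.0018  0.006  -0.0003] turn [-0.11 -0.01  0.29]
```

View pics/c5.png

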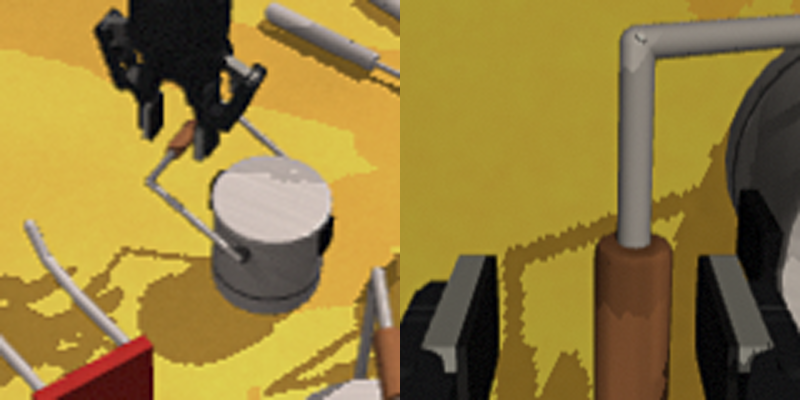

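The fingers now straddle the grip: in the right-hand view it sits at x≈633, between pads at 495 and 700, with the fingertips below the bar. I'll push it along the arc.

Emit:
send_rows:
  rows:
    - [[-0.002, 0.01, 0, 0, 0, 0, 0.45], [-0.002, 0.018, 0, 0, 0, 0, 0.45], [-0.002, 0.027, -0.013, 0, 0, 0, 0.45], [-0.002, 0.036, -0.023, 0, 0, 0, 0.45], [-0.002, 0.047, -0.031, 0, 0, 0, 0.45], [-0.002, 0.058, -0.038, 0, 0, 0, 0.45], [-0.002, 0.071, -0.043, 0, 0, 0, 0.45], [-0.002, 0.084, -0.046, 0, 0, 0, 0.45], [-0.002, 0.095, -0.047, 0, 0, 0, 0.45], [-0.002, 0.095, -0.047, 0, 0, 0, 0.45]]

```text
time_s: 5.9
position: [0.5697, 0.226, 0.1248]
ee_rot: [0.536, 0.844, 0.002, 0.001]
wrist_force: [0.0, 0.4, -0.2]
opening: 0.451
grip_force: 0.0
```

```bash
python3 go.py 0.556 0.2205 0.125 25; python3 -c "
from h import *
w=snap('wrist','w4');s=snap('scene','s4')
def brown(d):
  h=cv2.cvtColor(d['image'],cv2.COLOR_RGB2HSV)
  m=cv2.inRange(h,(3,90,40),(16,220,190)); n,_,st,c=cv2.connectedComponentsWithStats(m)
  return [(c[i].round(1).tolist(),st[i,:].tolist()) for i in range(1,n) if st[i,4]>25]
print('w',brown(w));print('s',brown(s)); p=[.556,.2205,.162]
print('expected',proj(w,p),proj(s,p)); print('s0',brown(load('s0')))
"
```

```text
t 5.9 pos [0.5697 0.226  0.1248] q [ 0.03  0.55 -0.69  1.75  0.41  0.99 -0.38] open 0.45
shift [ 0.0008 -0.0147 -0.0002] turn [ 0.22 -0.05  0.22]
w [([254.2, 277.7], [239, 238, 31, 80, 2147])]
s [([367.7, 36.0], [321, 0, 83, 92, 4187]), ([495.9, 83.7], [448, 0, 112, 135, 2982]), ([227.7, 17.5], [215, 2, 34, 29, 255]), ([148.9, 18.1], [137, 5, 23, 26, 164]), ([190.2, 43.4], [171, 27, 47, 31, 526]), ([218.6, 30.6], [213, 26, 14, 10, 45]), ([159.0, 35.9], [155, 32, 8, 9, 29]), ([158.3, 62.4], [150, 59, 17, 8, 47]), ([49.5, 100.9], [0, 82, 102, 39, 330]), ([395.7, 133.9], [386, 129, 21, 11, 135]), ([303.6, 159.0], [299, 154, 10, 12, 62]), ([434.5, 220.9], [425, 211, 23, 15, 97]), ([337.4, 229.0], [331, 218, 13, 24, 202]), ([7.1, 276.3], [4, 264, 7, 25, 36]), ([5.1, 403.5], [0, 374, 16, 46, 349])]
expected [246.70793299 275.84585179] [303.68463526 158.71964694]
s0 [([344.0, 31.1], [215, 0, 189, 92, 5963]), ([496.1, 83.7], [448, 0, 112, 135, 2954]), ([148.4, 16.9], [133, 5, 28, 26, 213]), ([172.6, 29.6], [169, 24, 8, 11, 30]), ([178.4, 36.1], [173, 31, 11, 10, 37]), ([190.5, 45.6], [171, 30, 47, 28, 402]), ([158.8, 62.3], [152, 59, 15, 8, 43]), ([49.1, 101.1], [0, 82, 102, 39, 329]), ([395.6, 133.9], [386, 129, 21, 11, 135]), ([275.0, 160.6], [271, 156, 9, 11, 51]), ([434.5, 220.5], [425, 211, 23, 15, 105]), ([337.4, 229.0], [332, 218, 12, 24, 201]), ([6.7, 274.0], [4, 257, 8, 32, 46]), ([5.0, 403.9], [0, 374, 16, 46, 374])]
```

The bail is upright: the grip is at (303.6,159.0) in the scene view, against (303.7,158.7) expected. I'll centre the fingers on it and close.

Emit:
send_rows:
  rows:
    - [[0.001, -0.006, 0, 0, 0, 0, 0.45], [0.001, -0.012, 0, 0, 0, 0, 0.4], [0.001, -0.013, 0, 0, 0, 0, 0.3], [0.001, -0.013, 0, 0, 0, 0, 0.2], [0.001, -0.013, 0, 0, 0, 0, 0.1], [0.001, -0.013, 0, 0, 0, 0, 0], [0.001, -0.013, 0, 0, 0, 0, 0], [0.001, -0.013, 0, 0, 0, 0, 0], [0.001, -0.013, 0, 0, 0, 0, 0]]
  squeeze: 30

```text
time_s: 6.75
position: [0.5547, 0.2199, 0.1238]
ee_rot: [0.535, 0.845, 0.0, 0.0]
wrist_force: [-0.9, 0.0, 2.6]
opening: 0.151
grip_force: 29.5
```

```bash
cat > br.py <<'E'
import sys; from h import *
n=sys.argv[1]; w=snap('wrist','w'+n);s=snap('scene','s'+n)
def brown(d):
  h=cv2.cvtColor(d['image'],cv2.COLOR_RGB2HSV)
  m=cv2.inRange(h,(3,90,40),(16,220,190)); k,_,st,c=cv2.connectedComponentsWithStats(m)
  return [(c[i].round(1).tolist(),st[i,:].tolist()) for i in range(1,k) if st[i,4]>20 and 210<c[i][0]<330 and c[i][1]>90]
print('w',brown(w));print('s',brown(s))
E
python3 br.py 5; python3 go.py 0.556 0.2205 0.3 25
```

```text
w [([278.4, 280.0], [264, 240, 31, 81, 2109])]
s [([300.5, 159.1], [297, 154, 7, 11, 41])]
t 6.85 pos [0.5547 0.2199 0.1238] q [ 0.04  0.53 -0.7   1.79  0.4   0.97 -0.38] open 0.15
shift [-0.      0.0015 -0.1762] turn [0.03 0.01 0.26]
```

Emit:
send_rows:
  rows:
    - [[0, 0, -0.003, 0, 0, 0, 0], [0, 0, -0.009, 0, 0, 0, 0], [0, 0, -0.018, 0, 0, 0, 0], [0, 0, -0.032, 0, 0, 0, 0], [0, 0, -0.05, 0, 0, 0, 0], [0, 0, -0.068, 0, 0, 0, 0], [0, 0, -0.085, 0, 0, 0, 0], [0, 0, -0.1, 0, 0, 0, 0], [0, 0, -0.108, 0, 0, 0, 0], [0, 0, -0.11, 0, 0, 0, 0]]

```text
time_s: 7.68
position: [0.5551, 0.2206, 0.236]
ee_rot: [0.535, 0.845, 0.001, 0.001]
wrist_force: [0.7, 0.3, -6.4]
opening: 0.148
grip_force: 29.5
```

```bash
python3 go.py 0.49 -0.035 0.235 0; python3 br.py 6;python3 -c "
from h import *
print(arm.read_state()['wrist_force'])
s=load('s6');print(proj(s,arm.read_state()['position']+np.array([0,0,.038])))"
```

```text
t 7.6833 pos [0.5551 0.2206 0.236 ] q [ 0.08  0.41 -0.75  1.68  0.3   1.17 -0.3 ] open 0.15
shift [-0.2033 -0.168   0.0005] turn [ 0.19 -0.03 25.28]
w [([278.5, 279.7], [264, 240, 31, 80, 2114])]
s [([302.9, 124.6], [299, 119, 8, 12, 49])]
[-0.08148638  0.4529828  -6.59684213]
[305.75805682 123.84194113]
```

Emit:
send_rows:
  rows:
    - [[-0.002, -0.002, 0, 0, 0, 0.3, 0], [-0.006, -0.005, 0, 0, 0, 0.8, 0], [-0.012, -0.01, 0, 0, 0, 1.5, 0], [-0.02, -0.017, 0, 0, 0, 2.5, 0], [-0.03, -0.025, 0, 0, 0, 3.8, 0], [-0.042, -0.035, 0, 0, 0, 5.3, 0], [-0.056, -0.046, 0, 0, 0, 7, 0], [-0.071, -0.059, 0, 0, 0, 8.9, 0], [-0.086, -0.071, 0, 0, 0, 10.8, 0], [-0.102, -0.084, 0, 0, 0, 12.7, 0]]

```text
time_s: 8.62
position: [0.5212, 0.0897, 0.2335]
ee_rot: [0.627, 0.779, -0.0, 0.0]
wrist_force: [0.4, 0.1, -5.9]
opening: 0.151
grip_force: 29.5
```

```bash
python3 go.py 0.49 -0.035 0.21 0
```

```text
t 8.6167 pos [0.5212 0.0897 0.2335] q [ 0.3   0.28 -0.7   1.83  0.2   1.1  -0.26] open 0.15
shift [-0.1151 -0.0571  0.0236] turn [-1.000e-02  3.000e-02  1.236e+01]
```

Emit:
send_rows:
  rows:
    - [[-0.019, -0.009, 0, 0, 0, 2, 0], [-0.036, -0.018, 0.002, 0, 0, 4, 0], [-0.052, -0.026, 0.005, 0, 0, 5.7, 0], [-0.067, -0.033, 0.009, 0, 0, 7.3, 0], [-0.08, -0.04, 0.013, 0, 0, 8.7, 0], [-0.092, -0.046, 0.017, 0, 0, 10, 0], [-0.102, -0.051, 0.02, 0, 0, 11.1, 0], [-0.109, -0.054, 0.022, 0, 0, 11.8, 0], [-0.113, -0.056, 0.023, 0, 0, 12.2, 0], [-0.115, -0.057, 0.023, 0, 0, 12.4, 0]]

```text
time_s: 9.45
position: [0.4912, -0.0332, 0.2103]
ee_rot: [0.706, 0.708, -0.0, -0.0]
wrist_force: [-0.3, -0.6, -6.2]
opening: 0.15
grip_force: 29.5
```

Emit:
send_rows:
  rows:
    - [[0, 0, 0, 0, 0, 0, 0], [0, 0, 0, 0, 0, 0, 0], [0, 0, 0, 0, 0, 0, 0], [0, 0, 0, 0, 0, 0, 0], [0, 0, 0, 0, 0, 0, 0], [0, 0, 0, 0, 0, 0, 0]]

```text
time_s: 9.95
position: [0.4915, -0.0325, 0.2106]
ee_rot: [0.706, 0.708, 0.0, 0.0]
wrist_force: [-1.7, 1.0, -6.0]
opening: 0.151
grip_force: 29.5
```

```bash
python3 go.py 0.618 -0.035 0.207 0; python3 br.py 7; python3 -c "
from h import *
w=load('w7');s=load('s7');b=load('t0')
# stereo on grip
p=tri((w,278.4,280),(s,*[300,0])) if 0 else None
P=arm.read_state()['position']
for h in (.03,.038,.045): print(h,proj(w,P+[0,0,h]),proj(s,P+[0,0,h]))
"
```

```text
t 9.95 pos [ 0.4915 -0.0325  0.2106] q [ 0.48  0.22 -0.61  1.94  0.15  1.02 -0.2 ] open 0.15
shift [-0.0029  0.1265  0.0037] turn [ 0.01 -0.01  0.21]
w [([278.5, 280.0], [264, 240, 30, 81, 2123])]
s []
0.03 [278.108353   270.74157059] [196.15108265 162.40253053]
0.038 [278.09011927 278.81153925] [195.68976293 159.79363823]
0.045 [278.07251841 286.60141306] [195.28136295 157.48402192]
```

Emit:
send_rows:
  rows:
    - [[0, 0.003, 0, 0, 0, 0, 0], [-0.001, 0.009, 0, 0, 0, 0, 0], [-0.002, 0.02, 0, 0, 0, 0, 0], [-0.002, 0.035, 0, 0, 0, 0, 0], [-0.002, 0.053, 0, 0, 0, 0, 0], [-0.002, 0.072, 0, 0, 0, 0, 0], [-0.002, 0.091, 0, 0, 0, 0, 0], [-0.002, 0.108, 0, 0, 0, 0, 0], [-0.002, 0.119, 0, 0, 0, 0, 0], [-0.002, 0.126, 0, 0, 0, 0, 0]]

```text
time_s: 10.88
position: [0.6198, -0.0347, 0.2101]
ee_rot: [0.706, 0.708, 0.001, 0.0]
wrist_force: [0.3, -0.2, -5.2]
opening: 0.149
grip_force: 29.5
```

Emit:
send_rows:
  rows:
    - [[0, 0, 0, 0, 0, 0, 0], [0, 0, 0, 0, 0, 0, 0], [0, 0, 0.002, 0, 0, 0, 0], [0, 0, 0.005, 0, 0, 0, 0], [0, 0, 0.01, 0, 0, 0, 0], [0, 0, 0.015, 0, 0, 0, 0], [0, 0, 0.02, 0, 0, 0, 0], [0, 0, 0.023, 0, 0, 0, 0]]

```text
time_s: 11.55
position: [0.617, -0.0346, 0.1866]
ee_rot: [0.706, 0.708, -0.0, -0.0]
wrist_force: [1.1, 0.4, -6.0]
opening: 0.149
grip_force: 29.6
```

```bash
python3 go.py 0.618 -0.035 0.178 0; python3 -c "
from h import *
w=snap('wrist','w8')['image'];s=snap('scene','s8')['image']; t=snap('top','t8')
a=cv2.resize(s[120:330,150:360],(480,480),interpolation=cv2.INTER_CUBIC)
c=cv2.resize(w[130:370,200:360],(320,480),interpolation=cv2.INTER_CUBIC)
cv2.imwrite('pics/c6.png',np.hstack([a,c])[:,:,::-1])"
```

```text
t 11.55 pos [ 0.617  -0.0346  0.1866] q [ 0.37  0.46 -0.56  1.69  0.27  1.08 -0.27] open 0.15
shift [-0.0004  0.001   0.0086] turn [-0.04  0.    0.17]
```

View pics/c6.png

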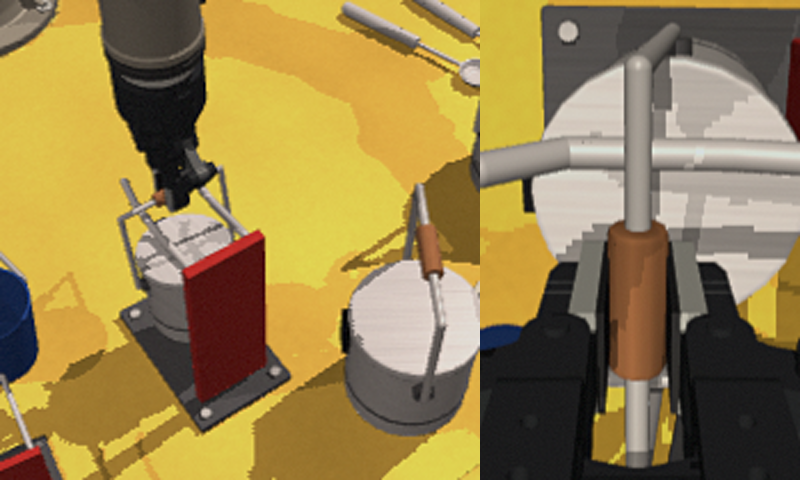

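The last picture shows the +y prong passing between bar and lid, with the bar about 16 mm behind the prong's knee, so it is over the level seat. I'll shift 2 mm in and lower until the weight comes off.

Emit:
send_rows:
  rows:
    - [[0, 0.002, 0.002, 0, 0, 0, 0], [0, 0.002, 0.004, 0, 0, 0, 0], [0, 0.002, 0.006, 0, 0, 0, 0], [0, 0.002, 0.007, 0, 0, 0, 0], [0, 0.002, 0.007, 0, 0, 0, 0]]

```text
time_s: 12.12
position: [0.619, -0.0345, 0.1801]
ee_rot: [0.706, 0.708, -0.0, -0.0]
wrist_force: [-0.6, 0.5, -6.0]
opening: 0.147
grip_force: 29.6
```

Emit:
send_rows:
  rows:
    - [[0, 0, 0.001, 0, 0, 0, 0], [0, 0, 0.0015, 0, 0, 0, 0], [0, 0, 0.0015, 0, 0, 0, 0]]

```text
time_s: 12.37
position: [0.6196, -0.0345, 0.1791]
ee_rot: [0.706, 0.708, 0.0, 0.0]
wrist_force: [0.5, -0.7, -6.4]
opening: 0.15
grip_force: 29.6
```

Emit:
send_rows:
  rows:
    - [[0, 0, 0.001, 0, 0, 0, 0], [0, 0, 0.002, 0, 0, 0, 0], [0, 0, 0.002, 0, 0, 0, 0]]

```text
time_s: 12.62
position: [0.6203, -0.0345, 0.1784]
ee_rot: [0.706, 0.708, 0.001, 0.001]
wrist_force: [-0.9, -1.0, 2.4]
opening: 0.148
grip_force: 30.4
```

Emit:
send_rows:
  rows:
    - [[0, 0, 0.001, 0, 0, 0, 0], [0, 0, 0.0015, 0, 0, 0, 0], [0, 0, 0.0015, 0, 0, 0, 0]]

```text
time_s: 12.87
position: [0.6203, -0.0345, 0.178]
ee_rot: [0.706, 0.708, 0.001, 0.001]
wrist_force: [-4.9, -1.3, 11.4]
opening: 0.15
grip_force: 31.2
```

Emit:
send_rows:
  rows:
    - [[0, 0, -0.002, 0, 0, 0, 0], [0, 0, -0.002, 0, 0, 0, 0.15], [0, 0, -0.002, 0, 0, 0, 0.2], [0, 0, -0.002, 0, 0, 0, 0.25], [0, 0, -0.002, 0, 0, 0, 0.3], [0, 0, -0.002, 0, 0, 0, 0.35], [0, 0, -0.002, 0, 0, 0, 0.4], [0, 0, -0.002, 0, 0, 0, 0.45], [0, 0, -0.002, 0, 0, 0, 0.45]]

```text
time_s: 13.62
position: [0.6193, -0.0345, 0.1775]
ee_rot: [0.706, 0.708, -0.0, -0.0]
wrist_force: [0.1, -0.5, 0.7]
opening: 0.449
grip_force: 0.0
```

```bash
python3 - <<'E'
from h import *
w=snap('wrist','w9')
h=cv2.cvtColor(w['image'],cv2.COLOR_RGB2HSV);m=cv2.inRange(h,(3,90,40),(16,220,190));k,_,st,c=cv2.connectedComponentsWithStats(m)
print([(c[i].round(1).tolist(),st[i].tolist()) for i in range(1,k) if st[i,4]>300])
E
python3 go.py .618 -.035 .3 0
```

```text
[([279.5, 281.3], [265, 241, 31, 81, 2246])]
t 13.6667 pos [ 0.6194 -0.0345  0.1775] q [ 0.37  0.47 -0.56  1.69  0.28  1.06 -0.27] open 0.45
shift [-0.0005 -0.0014 -0.1225] turn [-0.   -0.    0.17]
```

Released: the grip hasn't moved from between the pads and there is no load on the wrist. I'll go straight up, then back away.

Emit:
send_rows:
  rows:
    - [[0, 0, -0.005, 0, 0, 0, 0.45], [0, 0, -0.015, 0, 0, 0, 0.45], [0, 0, -0.03, 0, 0, 0, 0.45], [0, 0, -0.05, 0, 0, 0, 0.45], [0, 0, -0.08, 0, 0, 0, 0.45], [0, 0, -0.11, 0, 0, 0, 0.45], [0, 0, -0.14, 0, 0, 0, 0.45], [0, -0.03, -0.16, 0, 0, 0, 0.45], [0, -0.06, -0.17, 0, 0, 0, 0.45], [0, -0.1, -0.17, 0, 0, 0, 0.45]]

```text
time_s: 14.5
position: [0.5209, -0.034, 0.3511]
ee_rot: [0.706, 0.708, 0.002, 0.002]
wrist_force: [-0.6, 1.0, 1.3]
opening: 0.452
grip_force: 0.0
```

Emit:
send_rows:
  rows:
    - [[0, -0.02, 0, 0, 0, 0, 0.45], [0, -0.02, 0, 0, 0, 0, 0.45], [0, -0.02, 0, 0, 0, 0, 0.45], [0, -0.02, 0, 0, 0, 0, 0.45], [0, -0.02, 0, 0, 0, 0, 0.45], [0, -0.02, 0, 0, 0, 0, 0.45], [0, -0.02, 0, 0, 0, 0, 0.45], [0, -0.02, 0, 0, 0, 0, 0.45], [0, -0.02, 0, 0, 0, 0, 0.45], [0, -0.02, 0, 0, 0, 0, 0.45]]

```text
time_s: 15.33
position: [0.4995, -0.0348, 0.3474]
ee_rot: [0.706, 0.708, -0.0, -0.0]
wrist_force: [-0.0, -0.7, -0.1]
opening: 0.446
grip_force: 0.0
```

```bash
python3 - <<'E'
from h import *
for i in (0,1):
  s=snap('scene',f's1{i}')
  h=cv2.cvtColor(s['image'],cv2.COLOR_RGB2HSV);m=cv2.inRange(h,(3,90,40),(16,220,190));k,_,st,c=cv2.connectedComponentsWithStats(m)
  print([(c[j].round(1).tolist(),st[j].tolist()) for j in range(1,k) if 200<c[j][0]<260 and 150<c[j][1]<300])
print('exp grip',proj(s,[.618,-.035,.217]),'lid',proj(s,[.618,-.035,.147]))
# lid: bright grey low-saturation ellipse near expected
g=cv2.inRange(h,(0,0,120),(180,60,255));k,_,st,c=cv2.connectedComponentsWithStats(g)
print('lid',[(c[j].round(1).tolist(),st[j].tolist()) for j in range(1,k) if 190<c[j][0]<270 and 180<c[j][1]<290 and st[j,4]>40])
h0=load('s0')['image'].astype(int);d=abs(h0-s['image']).sum(2)[205:300,95:172]; print('pail diff',(d>60).mean(),d.mean(), arm.read_state()['wrist_force'])
E
```

```text
[([225.8, 207.0], [218, 202, 17, 12, 90]), ([253.0, 225.0], [253, 225, 1, 1, 1]), ([255.0, 224.0], [255, 224, 1, 1, 1]), ([251.0, 226.0], [251, 226, 1, 1, 1]), ([252.7, 231.7], [252, 231, 2, 2, 3]), ([259.0, 231.0], [259, 231, 1, 1, 1]), ([236.0, 234.0], [236, 234, 1, 1, 1]), ([259.5, 234.5], [259, 234, 2, 2, 2]), ([230.0, 237.0], [230, 237, 1, 1, 1]), ([243.0, 237.3], [242, 237, 3, 2, 3]), ([247.0, 237.0], [247, 237, 1, 1, 1]), ([253.0, 236.0], [253, 236, 1, 1, 1]), ([249.0, 239.0], [249, 239, 1, 1, 1]), ([254.0, 239.0], [254, 239, 1, 1, 1]), ([258.0, 239.0], [258, 239, 1, 1, 1]), ([242.0, 240.0], [242, 240, 1, 1, 1]), ([254.0, 241.0], [254, 241, 1, 1, 1]), ([236.0, 242.0], [236, 242, 1, 1, 1]), ([230.0, 245.0], [230, 245, 1, 1, 1]), ([237.0, 245.0], [237, 245, 1, 1, 1]), ([252.0, 244.0], [252, 244, 1, 1, 1]), ([255.0, 245.0], [255, 244, 1, 3, 3]), ([230.0, 247.0], [230, 247, 1, 1, 1]), ([245.0, 246.0], [245, 246, 1, 1, 1]), ([259.0, 246.0], [259, 246, 1, 1, 1]), ([240.5, 249.0], [240, 249, 2, 1, 2]), ([245.0, 248.0], [245, 248, 1, 1, 1]), ([255.0, 248.0], [255, 248, 1, 1, 1]), ([24
[... 4304 characters left out ...]
], [237, 284, 1, 1, 1]), ([241.0, 285.0], [241, 285, 1, 1, 1]), ([247.0, 285.5], [247, 285, 1, 2, 2]), ([258.0, 284.0], [258, 284, 1, 1, 1]), ([223.0, 287.0], [223, 287, 1, 1, 1]), ([244.0, 287.0], [244, 287, 1, 1, 1]), ([250.3, 288.0], [250, 287, 2, 3, 3]), ([235.0, 290.0], [235, 290, 1, 1, 1]), ([239.5, 290.5], [239, 290, 2, 2, 2]), ([240.0, 294.0], [239, 293, 3, 3, 3]), ([243.0, 293.0], [243, 293, 1, 1, 1]), ([230.0, 297.0], [230, 297, 1, 1, 1])]
exp grip [226.35793332 206.29734803] lid [228.71303002 226.44489367]
lid [([240.7, 203.4], [228, 186, 30, 37, 141]), ([224.8, 224.9], [203, 198, 47, 48, 938])]
pail diff 0.07764866712235133 19.643335611756665 [-0.37408211  0.30284689  0.38231398]
```

```bash
python3 - <<'E'
from h import *
for n in ('s0','s11'):
  h=cv2.cvtColor(load(n)['image'],cv2.COLOR_RGB2HSV)[220:300,100:190];m=cv2.inRange(h,(105,100,20),(130,255,255))
  M=cv2.moments(m,True);print(n,M['m10']/M['m00'],M['m01']/M['m00'],M['m00'])
arm.sign_off()
E
```

```text
s0 45.375457875457876 40.95909645909646 1638.0
s11 45.389126450824676 40.95907147220525 1637.0
the job is handed in; nothing more can be done
```

The job is handed in: the small lidded canister hangs by its bail across both prongs of the larger double hook, at rest with the gripper clear, and the blue pail has not moved. The first nudge passed over the bail without touching it; the second, about 24 mm lower, swung it upright before the lift.

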